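Unlock the strongbox with its sticky key

TASK

Take the red-headed key out of the wooden bit stand, ease it fully home into the lock of the dark steel strongbox - its insides are sticky, so wiggle the key left and right about its axis where it sticks and never force it - and only then turn it a quarter turn clockwise, to the stop, so that the bolt is drawn out of the lid's keeper. The lock springs back when it is let go, so finish still gripping the key and holding it turned, so that I can lift the lid; leave the tape measure, the hex keys and the padlock alone.

Things in the scene. Friction and masses are not known exactly. Their poses are not given: they have to be found in the camera images.
- key: flat double-bit key standing blade down in the bit stand. Origin: centre of its shoulder, where bow and blade meet; z up, x across its thickness, y across its width. Above: red plastic bow 9 (x) x 34 (y) x 44 mm high, to be pinched across its 9 mm. Below: steel blade 4.5 (x) x 14 (y) x 38 mm long, blunt end. Same both ways round. About 45 g
- key_tip (a point): end of the key's blade, 38 mm below key
- lock_mouth (a point): centre of the keyway's mouth on the lock's brass face, 92 mm above the bench; fixed; z up, axes as the strongbox. The key goes straight down; fully home its shoulder rests here. The brass face (28 mm wide) stands 2 mm proud of the lock case
- keyway (a point): the same point on the turning plug, y along the keyway: 5.7 (x) x 15.4 (y) mm, 2 mm bevelled mouth, 17 mm deep. Below it two hidden slotted wafers are stuck: top 19.5 mm down, 0.33 to 0.45 rad clockwise; top 29 mm down, 0.12 to 0.3 rad anticlockwise. The blade's end stops on one until the key, turning the plug, is rocked to within 0.1 rad of it, then sinks. A passed wafer follows the key
- plug (a joint): turn of the lock's brass plug in rad, about the vertical: 0 at rest, + clockwise from above, stops at -0.45 and 1.45 (a quarter turn, less a little). A spring (0.14 Nm/rad) draws it back: to 0 without key, to about 0.5 when a turned key is let go. The key has some 0.09 rad of play in the keyway
- bolt (a joint): steel bolt of the lock, 16 mm wide, in m: 0 thrown through the keeper on the lid, + drawn back towards the robot; moves 10.5 mm per rad of the plug; clear of the lid at 12 mm
- strongbox: dark blue-grey steel box, 200 (x) x 260 (y) x 75 mm high, fixed; origin under its centre, x away from the robot. A black lock case 58 x 70 mm stands 15.5 mm above the front ledge, centred on x = -66 mm, y = 0; behind the ledge the hinged lid with a steel handle to 85 mm above the bench and the bolt's keeper to 90 mm
- bit_stand: wooden block 56 (x) x 150 (y) x 45 mm high, fixed; origin under its centre. The key's slot is at y = -45 mm, 7 (x) x 16.5 (y) mm and 42 mm deep; the key's shoulder rests on the top. Steel drills stick up to 40 mm out of it from y = +11 mm on
- tape_measure: grey and yellow tape measure, 39 x 87 x 69 mm high; leave alone
- hex_keys: red folding hex key set, 30 x 95 x 25 mm high; leave alone
- padlock: brass padlock lying flat, 64 x 44 x 20 mm high; leave alone
Things that resemble listed ones, but are neither listed nor needed, are in the scene too. Of the things that look like the key, the middle-sized one is meant.

How it is judged:
By the outcome, as a careful person would: the job done as asked, in the order asked, and still so for the second after the job is handed in, while the arm keeps its last pose, push and grip.
It also fails if it takes over 67 s, if anything falls off the work surface, if the arm or the gripper's body presses on something with over 40 N, if the wrist force passes 120 N, or if a joint passes its speed limit or range.

ROBOT

A 6-joint arm with a two-finger parallel gripper is mounted at the origin on a cart in front of the work surface, level with it; the furniture and walls round the work are solid. World frame = base frame: x ahead of the robot, y to its left, z up, the work surface at z = 0. Lengths are in m, angles in rad, forces in N, time in s.
With the tool pointing down it reaches from about 0.3 to 0.775 m from the base axis. Payload 14.6 kg.
Tool frame: the origin (TCP) lies on the centre line of the jaws, within the pads' length; the fingertips stand ahead of it and the grasp point (between the pads) lies 3 mm ahead of it (manip.tcp_to_tips is the z of the fingertips in the tool frame, in m); z points along the fingers, y is the line along which they close (so a half turn about z gives the same grasp; the last joint's range is limited). The gripper opens to 94 mm and grips with 3 to 60 N. Pads are 16 mm wide; open, the fingers measure 119 mm over their backs; the gripper's body (75 mm by 177 mm) begins 78 mm behind the grasp point.
Start: joints at [1.112, 0.3, 1.521, -0, 1.321, -0.067], TCP at [0.21, 0.508, 0.188] pointing down, gripper open.
Joint ranges: [-3.03, 3.03], [-0.79, 2.21], [0.23, 2.52], [-1.04, 4.18], [0, 3.07], [-2.55, 2.55]. Speed limits (rad/s): [2.22, 2.22, 2.57, 3.14, 3.14, 3.14].

INTERFACE

Orientations are given as a rotation vector (axis times angle).
In Python, from bench import monitor, optics, manip gives the robot as it stands.
- The arm moves only by the tool step_arm, never from a script. Its argument "plan" is text: rows parted by semicolons, each of 5 numbers parted by spaces: the shift along the tool's x, y, z scaled (see below), then the turn about the tool's z scaled (see below), then the closure, from -1 (fully open) to 1 (shut). A call has 1 to 20 rows; each row shifts and turns the commanded pose from where the row before left it, along the tool's axes as they then stand; what a row does not reach is not made up. The controller multiplies each number of a shift by 50 mm and each number of a turn by 5 degrees. A row lasts 1/10 s, in which the tool goes at most 50 mm and 8.59 degrees, less where a joint would pass 70% of its speed; a pose out of reach is approached as far as the arm can. A call with a number of a shift or a turn outside -1 to 1 is refused whole. A call with a gripper value outside its range is refused whole. The fingers move at their own pace and stop on an object; "squeeze" is the grip in N (left out, the last holds). Time passes only in rows, so rows that do not move let the fingers close. It gives the time, the measured TCP pose, the force, the opening and the grip force at its end, in the units of the state.
- monitor.state(): the state, without advancing time (a new reading comes with each control period).
- optics.get_image(name): name is "side" or "top"; returns the picture (400x640x3 uint8, red, green, blue); there is no depth.
- optics.camera_params(name): a dict with "fovy" (degrees; the focal length in pixels is half the picture's height over the tangent of half this angle, whatever the lens; pixels are square), "cx", "cy" (the principal point, pixels), "rvec" (rotation vector, rad) and "tvec" (3), from world to camera coordinates, as OpenCV has them. Camera axes: x right, y down, z forward; pixel columns grow to the right and rows downward; lengths in m; the calibration is good to about 2 mm. A picture is of the moment at which its call begins. camera_params takes no time and is no camera call.
- manip.job_done(): hands the job in; it is judged then, once.
The state is a dict: "time_s": time; "q": joint angles; "joint_velocities": joint speeds; "joint_efforts": joint torques, N m; "ee_pos": TCP position; "eef_rot": TCP orientation; "force": force on the tool from outside, world axes, zero at the start; "torque": the same for the moment, N m; "grip_width": opening from 0.0 (shut) to 1.0 (fully open); "finger_force": force on a finger pad.
Only numpy, scipy, OpenCV 4.12 (cv2) and the standard library are available. Lean on these libraries where they do the work, as an engineer would, in place of code of your own. Each camera call takes 0.05 s, during which the arm holds its last target. There are 200 camera calls.

## Working session

There is one attempt and no reset: what is moved stays moved. The work goes in short steps, Python scripts to look and compute and a tool call to move; the robot and the scene stay as the last step left them, time stands still between calls to the robot, and variables do not carry over. Pictures are saved under pics/ and viewed, at most 10 in all, crops included, and the job is handed in when it is done.

Besides the shell and the picture viewer there is one more tool, called after "Emit:" as name(argument=value, ...), one argument or row to a line, values as JSON. step_arm: Moves the arm, as the interface text tells. Shifts and turns lie within -1 to 1; 1 stands for 50 mm of shift or 5 degrees of turn. Its arguments: {"type":"object","properties":{"plan":{"type":"string"},"squeeze":{"type":"number"}},"required":["plan"]}

```bash
mkdir -p pics; python3 - <<'E'
from bench import monitor, optics, manip
import cv2
print(monitor.state(), manip.tcp_to_tips)
for n in("side","top"):
    print(n,optics.camera_params(n))
    cv2.imwrite(f"pics/{n}0.png",optics.get_image(n)[:,:,::-1])
E
```

```text
{'time_s': 0.0, 'q': array([ 1.11238576e+00,  3.00473993e-01,  1.52157649e+00,  3.29326766e-05,
        1.32066225e+00, -6.66253655e-02]), 'joint_velocities': array([-0.00209322,  0.00016878,  0.0006002 , -0.0015053 ,  0.00147946,
       -0.00015918]), 'joint_efforts': array([-3.64042153e-04, -5.31805086e+01, -3.52731228e+01,  7.07781245e-02,
        2.44599703e-02, -1.13203441e-04]), 'ee_pos': array([0.20989896, 0.50808065, 0.18778668]), 'eef_rot': array([-6.11436252e-01, -3.08118929e+00,  1.68596169e-03]), 'force': array([-0.34915032, -0.5266675 , -0.47593539]), 'torque': array([0.01858598, 0.02198754, 0.00945353]), 'finger_force': 0.0, 'grip_width': 1.0004177835405603} 0.022
side {'fovy': 44.4951243017846, 'cx': 332.87928352799736, 'cy': 204.83187307232416, 'rvec': array([ 1.90792393, -0.98178746,  0.59879685]), 'tvec': array([-0.26956848,  0.27043674,  0.80835014])}
top {'fovy': 45.613139925370476, 'cx': 320.29317408566453, 'cy': 204.91278366003215, 'rvec': array([ 2.11313982, -1.98037115,  0.32330466]), 'tvec': array([-0.00361567,  0.48497873,  1.22055913])}
```

View pics/side0.png

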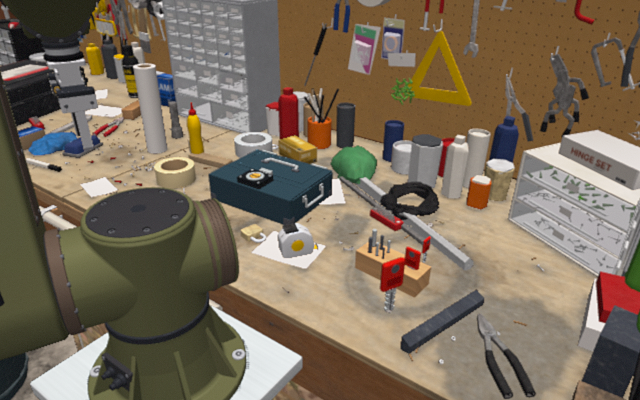

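View pics/top0.png

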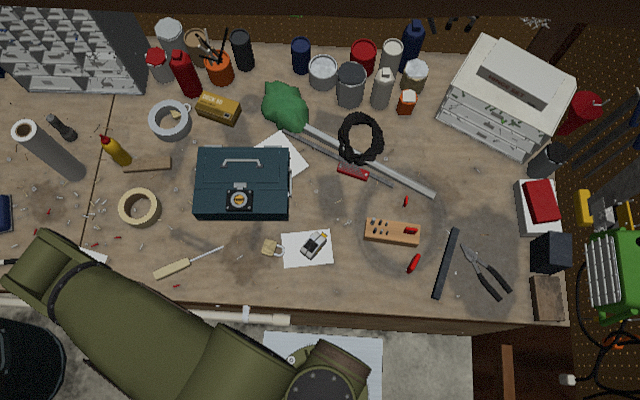

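The side view shows the box at about (270,182), the stand at (393,268), and three red keys at (392,275), (412,257) and (426,243). In the top view the box is at (242,183), the lock at (239,201), the stand at (392,232) and its key at (411,230). I'll enlarge those areas.

```bash
python3 - <<'E'
import cv2,numpy as np
t=cv2.imread("pics/top0.png");s=cv2.imread("pics/side0.png")
z=lambda im,x,y,w,h:cv2.resize(im[y:y+h,x:x+w],(400,300),interpolation=cv2.INTER_CUBIC)
o=np.vstack([np.hstack([z(t,355,190,80,60*1),z(t,185,140,120,90)]),np.hstack([z(s,350,220,100,75),z(s,205,145,132,99)])])
cv2.imwrite("pics/c0.png",o)
E
```

```text
(no output)
```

View pics/c0.png

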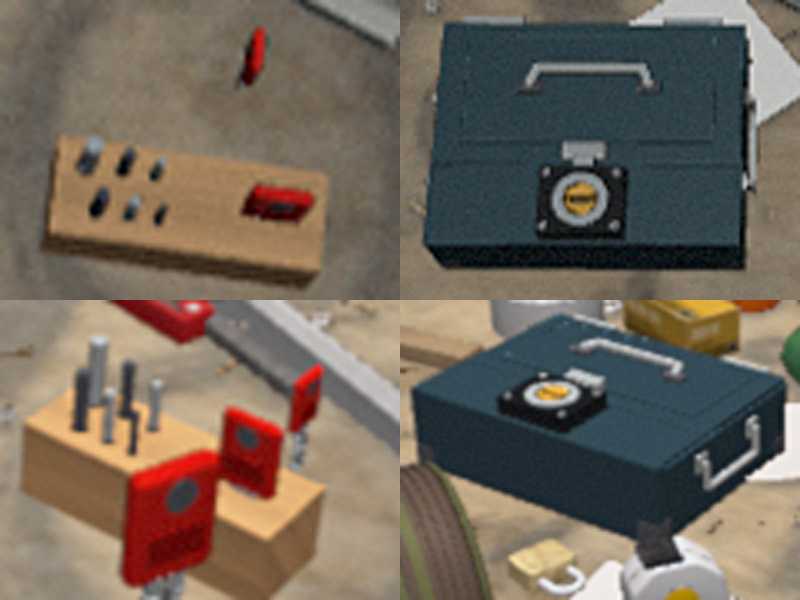

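```bash
cat > h.py <<'E'
import cv2,numpy as np
from scipy.optimize import least_squares
from bench import monitor, optics, manip
def cam(n):
    c=optics.camera_params(n); f=200/np.tan(np.radians(c["fovy"])/2)
    K=np.array([[f,0,c["cx"]],[0,f,c["cy"]],[0,0,1]]); return K,c["rvec"],c["tvec"]
C={n:cam(n) for n in("side","top")}
def proj(n,P): K,r,t=C[n]; return cv2.projectPoints(np.float64(P).reshape(-1,3),r,t,K,None)[0].reshape(-1,2)
def ray(n,uv,z):
    K,r,t=C[n];R=cv2.Rodrigues(r)[0];d=R.T@np.linalg.inv(K)@[*uv,1];o=-R.T@t
    return o+d*(z-o[2])/d[2]
def place(p,L):
    c,s=np.cos(p[2]),np.sin(p[2]);L=np.float64(L);return np.c_[p[0]+c*L[:,0]-s*L[:,1],p[1]+s*L[:,0]+c*L[:,1],L[:,2]]
def fit(obs,p0):
    f=lambda p:np.concatenate([(proj(n,place(p,[o[1] for o in obs if o[0]==n]))-[o[2] for o in obs if o[0]==n]).ravel() for n in("side","top")])
    r=least_squares(f,p0,loss="soft_l1");return r.x,f(r.x).reshape(-1,2)
def redmask(im): 
    h=im.astype(int);return ((h[...,0]>110)&(h[...,1]<75)&(h[...,2]<75)).astype(np.uint8)
def blob(n,im,uv):
    k,l,s,c=cv2.connectedComponentsWithStats(redmask(im)); ok=[i for i in range(1,k) if s[i,4]>8]
    i=min(ok,key=lambda i:np.hypot(*(c[i]-uv)));return s[i],c[i]
E
cat > a.py <<'E'
from h import *
np.set_printoptions(precision=4,suppress=True)
a,b,h=.1,.13,.075
box=[("top",(a,b,h),(199.1,146.6)),("top",(a,-b,h),(288.8,148.1)),("top",(-a,-b,h),(288.2,213.5)),("top",(-a,b,h),(192.2,212.9)),
("side",(-a,b,h),(209.3,172.4)),("side",(a,b,h),(253.8,150.3)),("side",(a,-b,h),(332.1,170.4)),("side",(-a,-b,h),(291.5,201.1)),("side",(-a,-b,0),(289.2,221.6))]
p,r=fit(box,[.5,.25,0]);print("box",p);print(r)
print("mouth",place(p,[(-.066,0,.092)]), ray("top",(239,200),.092),ray("side",(255,176),.092))
a,b,h=.028,.075,.045
st=[("top",(a,b,h),(367,217.4)),("top",(a,-b,h),(420.6,225)),("top",(-a,b,h),(364.6,237)),("top",(-a,-b,h),(418.8,244)),
("side",(-a,b,h),(355.5,253)),("side",(a,b,h),(371.2,240.5)),("side",(a,-b,h),(431.5,267)),("side",(-a,-b,h),(415.5,282))]
p,r=fit(st,[.5,-.15,0]);print("stand",p);print(r);print("key",place(p,[(0,-.045,.045),(0,-.045,.089)]))
K=place(p,[(x,-.045+y,z) for x in(-.0045,.0045) for y in(-.017,.017) for z in(.045,.089)])
for n,uv in(("top",(411,230)),("side",(412,257))):
    im=cv2.imread(f"pics/{n}0.png")[:,:,::-1];s,c=blob(n,im,uv);q=proj(n,K);print(n,"blob",s,c,"pred",q.min(0),q.max(0),q.mean(0))
# lock yellow
for n,uv in(("top",(239,200)),("side",(255,176))):
    im=cv2.imread(f"pics/{n}0.png")[:,:,::-1].astype(int);m=((im[...,0]>150)&(im[...,0]-im[...,2]>70)).astype(np.uint8)
    y,x=np.nonzero(m);k=np.hypot(x-uv[0],y-uv[1])<14;u=(x[k].mean(),y[k].mean());print(n,"brass",u,k.sum(),ray(n,u,.092))
E
python3 a.py
```

```text
box [0.5462 0.2508 0.0671]
[[-1.6543  1.9891]
 [ 2.5636 -1.2364]
 [ 1.1018  0.1659]
 [-1.8282  0.0863]
 [ 1.1453  6.4407]
 [-1.3596 -0.2302]
 [ 0.3138 -1.7732]
 [-0.363  -0.12  ]
 [-0.1588  0.6093]]
mouth [[0.4803 0.2463 0.092 ]] [0.479  0.2479 0.092 ] [0.4799 0.2461 0.092 ]
stand [ 0.4327 -0.1762 -0.0816]
[[-0.2314 -1.5775]
 [-0.4784 -0.1691]
 [-0.4923  0.6385]
 [ 1.1322 -1.2296]
 [ 0.0446  0.0938]
 [ 0.299   0.1148]
 [ 0.105  -0.155 ]
 [ 0.4682  0.6575]]
key [[ 0.4291 -0.221   0.045 ]
 [ 0.4291 -0.221   0.089 ]]
top blob [406 227  12   4  33] [411.3939 228.6061] pred [402.9016 226.5327] [418.7387 235.7205] [410.7237 231.1616]
side blob [380 247  41  45 685] [397.5153 268.9927] pred [402.6387 245.9037] [421.8987 272.4786] [412.1784 259.1064]
top brass (np.float64(238.875), np.float64(199.03125)) 32 [0.4817 0.2485 0.092 ]
side brass (np.float64(254.8048780487805), np.float64(175.14634146341464)) 41 [0.4832 0.2498 0.092 ]
```

```bash
cat > ov.py <<'E'
from h import *
b=[.5462,.2508,.0671];s=[.4327,-.1762,-.0816]
bx=lambda x0,x1,y0,y1,z0,z1:[(x,y,z) for x in(x0,x1) for y in(y0,y1) for z in(z0,z1)]
E=[(i,j) for i in range(8) for j in range(i) if bin(i^j).count("1")==1]
objs=[(b,bx(-.1,.1,-.13,.13,0,.075)),(s,bx(-.028,.028,-.075,.075,0,.045)),(s,bx(-.0045,.0045,-.062,-.028,.045,.089)),(b,bx(-.095,-.037,-.035,.035,.075,.0905))]
circ=place(b,[(-.066+.014*np.cos(t),.014*np.sin(t),.092) for t in np.linspace(0,6.28,40)])
out=[]
for n,ws in(("top",[(355,190,80),(185,140,120)]),("side",[(350,220,100),(205,145,132)])):
    im=cv2.imread(f"pics/{n}0.png");row=[]
    for x,y,w in ws:
        k=400/w;h=int(round(w*.75));c=cv2.resize(im[y:y+h,x:x+w],(400,300),interpolation=cv2.INTER_CUBIC)
        m=lambda q:tuple(int(v) for v in((q-[x,y]+.5)*k))
        for p,L in objs:
            q=proj(n,place(p,L))
            for i,j in E: cv2.line(c,m(q[i]),m(q[j]),(0,255,0),1)
        for q in proj(n,circ):cv2.circle(c,m(q),1,(255,255,0),-1)
        row.append(c)
    out.append(np.hstack(row))
cv2.imwrite("pics/ov.png",np.vstack(out))
E
python3 ov.py
```

```text
(no output)
```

View pics/ov.png

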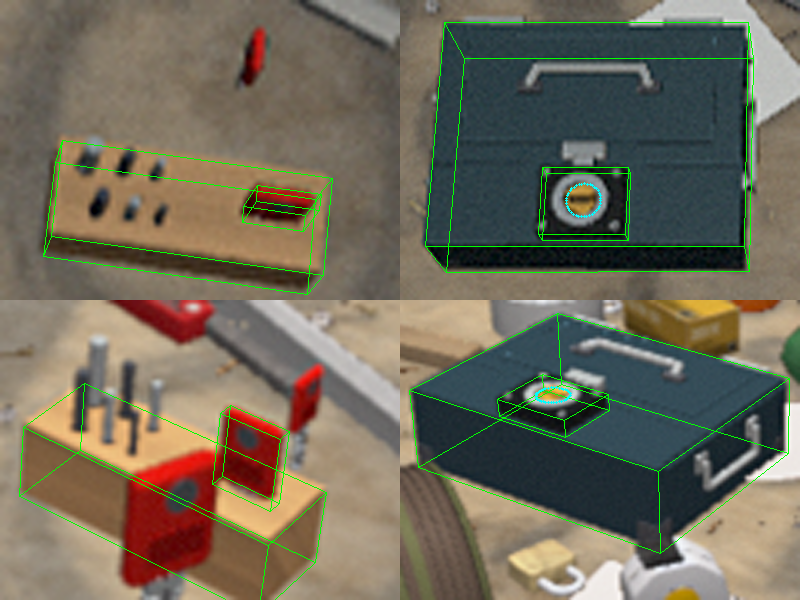

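The overlay fits to about 1 px. The key is at (0.429, -0.221) with yaw -0.08, and the lock mouth at about (0.480, 0.2475) with yaw 0.067. First I'll turn the wrist so the jaws close across the key.

Emit:
step_arm(
  plan="0 0 0 1 0.3;0 0 0 1 0.3;0 0 0 1 0.3;0 0 0 1 0.3;0 0 0 1 0.3;0 0 0 1 0.3;0 0 0 1 0.3;0 0 0 1 0.3;0 0 0 1 0.3;0 0 0 1 0.3;0 0 0 1 0.3;0 0 0 1 0.3;0 0 0 1 0.3;0 0 0 1 0.3;0 0 0 0.44 0.3;0 0 0 0 0.3",
  squeeze=30,
)

```text
time_s: 1.7
ee_pos: [0.21, 0.5082, 0.1881]
eef_rot: [2.31, 2.129, -0.001]
force: [-0.6, -0.6, -0.0]
grip_width: 0.351
finger_force: 0.0
```

```bash
cat > d.py <<'E'
import sys,numpy as np,cv2
from bench import monitor
s=monitor.state();R=cv2.Rodrigues(np.array(s["eef_rot"]))[0]
t=np.array([float(v) for v in sys.argv[1:4]]);yaw=float(sys.argv[4])
az=np.arctan2(R[1,1],R[0,1])
np.set_printoptions(precision=4,suppress=True)
print("pos",s["ee_pos"],"az",az,"F",s["force"],"T",s["torque"],"ff",s["finger_force"],"w",s["grip_width"],"t",s["time_s"])
print("shift/50mm",R.T@(t-s["ee_pos"])/.05,"turn/5deg",-np.degrees(yaw-az)/5, "tilt",R[:,2])
E
python3 d.py .429 -.221 .188 -.0816
```

```text
pos [0.21   0.5082 0.1881] az -0.08166555744751941 F [-0.648  -0.6117 -0.0277] T [-0.1024  0.0541 -0.0403] ff 0.0 w 0.3506181329334345 t 1.7
shift/50mm [-14.1777   5.5558   0.0081] turn/5deg -0.0007512330117024508 tilt [-0.0003 -0.0006 -1.    ]
```

Emit:
step_arm(
  plan="-0.709 0.278 0 0 0.3;-0.709 0.278 0 0 0.3;-0.709 0.278 0 0 0.3;-0.709 0.278 0 0 0.3;-0.709 0.278 0 0 0.3;-0.709 0.278 0 0 0.3;-0.709 0.278 0 0 0.3;-0.709 0.278 0 0 0.3;-0.709 0.278 0 0 0.3;-0.709 0.278 0 0 0.3;-0.709 0.278 0 0 0.3;-0.709 0.278 0 0 0.3;-0.709 0.278 0 0 0.3;-0.709 0.278 0 0 0.3;-0.709 0.278 0 0 0.3;-0.709 0.278 0 0 0.3;-0.709 0.278 0 0 0.3;-0.709 0.278 0 0 0.3;-0.709 0.278 0 0 0.3;-0.709 0.278 0 0 0.3",
)

```text
time_s: 3.7
ee_pos: [0.4297, -0.2225, 0.1882]
eef_rot: [-2.308, -2.131, 0.0]
force: [-0.7, 0.4, 0.8]
grip_width: 0.351
finger_force: 0.0
```

Emit:
step_arm(
  plan="0 0 0 0 0.3;0 0 0 0 0.3;0 0 0 0 0.3",
)

```text
time_s: 4.0
ee_pos: [0.4294, -0.2201, 0.1883]
eef_rot: [-2.308, -2.131, -0.0]
force: [0.5, 0.0, 0.2]
grip_width: 0.346
finger_force: 0.0
```

```bash
python3 d.py .429 -.221 .073 -.0816; python3 - <<'E'
from h import *
o=[]
for n,x,y,w in(("top",340,170,140),("side",320,160,140)):
    im=optics.get_image(n)[:,:,::-1];cv2.imwrite(f"pics/{n}1.png",im);o.append(cv2.resize(im[y:y+105,x:x+w],(400,300),interpolation=2))
cv2.imwrite("pics/c1.png",np.hstack(o))
E
```

```text
pos [ 0.4294 -0.2201  0.1883] az -0.08000396361185104 F [0.4553 0.0124 0.1593] T [-0.0543  0.1     0.033 ] ff 0.0 w 0.3463049485167786 t 4.0
shift/50mm [-0.0192 -0.0068  2.3061] turn/5deg 0.01828922979804789 tilt [-0.0002  0.0003 -1.    ]
```

View pics/c1.png

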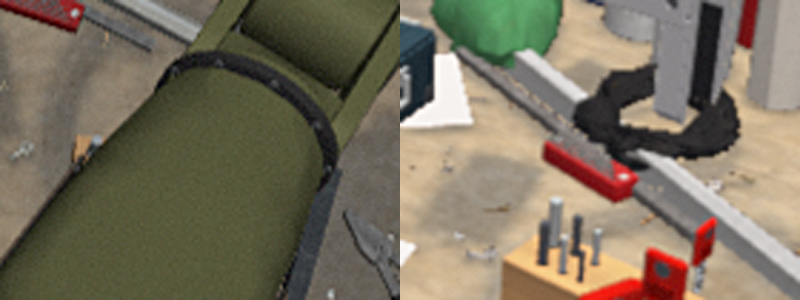

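The arm hides the stand in the top view. In the side view the fingertips are near (418,204) and the key bow near (412,257). I'll descend to just above the bow and check there.

Emit:
step_arm(
  plan="0 0 0.4 0 0.3;0 0 0.4 0 0.3;0 0 0.4 0 0.3;0 0 0 0 0.3;0 0 0 0 0.3",
)

```text
time_s: 4.6
ee_pos: [0.4298, -0.2205, 0.1291]
eef_rot: [2.309, 2.13, 0.0]
force: [0.4, 0.1, -0.3]
grip_width: 0.351
finger_force: 0.0
```

```bash
python3 d.py .429 -.221 .073 -.0816; python3 - <<'E'
from h import *
print(proj("side",[(.429,-.221,.106),(.429,-.221,.089),(.429,-.221,.045)]))
n,x,y,w="side",370,200,80
im=optics.get_image(n)[:,:,::-1];cv2.imwrite(f"pics/{n}2.png",im);cv2.imwrite("pics/c2.png",cv2.resize(im[y:y+80,x:x+w],(560,560),interpolation=2))
E
```

```text
pos [ 0.4298 -0.2205  0.1291] az -0.08031654391603141 F [ 0.4205  0.1443 -0.2753] T [-0.0357  0.0728  0.0109] ff 0.0 w 0.3513282057243828 t 4.6
shift/50mm [-0.0105 -0.0161  1.1218] turn/5deg 0.014707323360357774 tilt [ 0.0003 -0.0002 -1.    ]
[[414.11242024 242.96471321]
 [413.21773775 250.11450249]
 [410.97281683 268.0546229 ]]
```

View pics/c2.png

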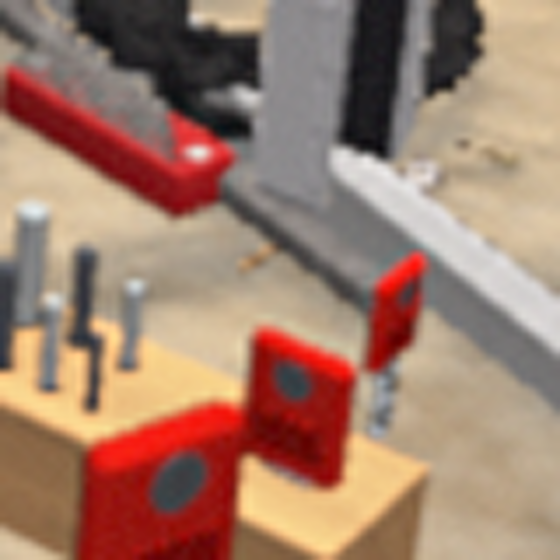

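```bash
python3 - <<'E'
from h import *
print(ray("side",(417.9,225.7),.107),ray("side",(417.9,225.7),.147))
P=np.array([.43,-.2205,.107]);y=np.array([.9967,-.08,0]);x=np.array([.08,.9967,0])
for d in(-.028,-.0165,0,.0165,.028): print(d,(proj("side",[P+y*d-x*.008,P+y*d+x*.008,P+y*d+[0,0,.04]])).round(1).tolist())
im=optics.get_image("top")[:,:,::-1];s=cv2.imread("pics/side2.png")
cv2.imwrite("pics/c3.png",np.hstack([cv2.resize(im[150:300,320:520],(400,300)),cv2.resize(s[100:280,330:570],(400,300))]))
E
```

```text
[ 0.48996174 -0.19906973  0.107     ] [ 0.42914336 -0.22423804  0.147     ]
-0.028 [[410.1, 250.0], [403.0, 246.8], [408.6, 230.8]]
-0.0165 [[413.3, 247.4], [406.2, 244.3], [411.8, 228.4]]
0 [[417.7, 243.7], [410.7, 240.7], [416.3, 224.9]]
0.0165 [[422.0, 240.2], [415.0, 237.2], [420.7, 221.5]]
0.028 [[425.0, 237.8], [418.0, 234.9], [423.8, 219.2]]
```

View pics/c3.png

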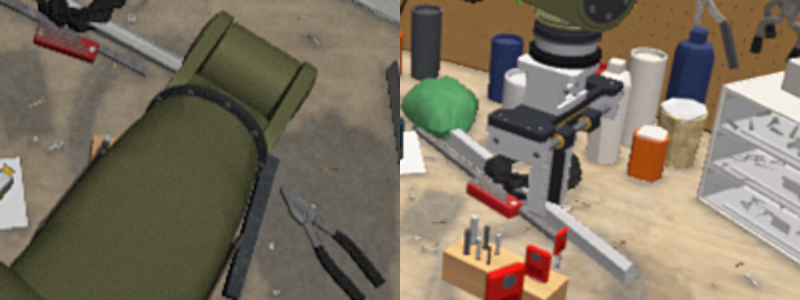

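```bash
python3 - <<'E'
from h import *
for n in C: 
    print(n,"cam at",(-cv2.Rodrigues(C[n][1])[0].T@C[n][2]).round(3)); print(proj(n,[(0,0,z) for z in(0,.1,.2,.3,.4)]).round(1).tolist())
# wrist axis column above tcp
print([(z,proj("side",[(.43,-.2205,z)]).round(1).tolist()) for z in(.107,.15,.185,.25,.3)])
# top: front bench edge
print(proj("top",[(.3,0,0),(.3,.3,0),(.3,-.3,0)]).round(1).tolist())
E
```

```text
side cam at [-0.321 -0.535  0.64 ]
[[169.8, 368.4], [160.6, 323.1], [150.1, 271.4], [138.0, 212.0], [124.0, 143.0]]
top cam at [0.079 0.009 1.311]
[[318.9, 393.9], [319.0, 396.6], [319.1, 399.9], [319.3, 403.8], [319.5, 408.6]]
[(0.107, [[414.2, 242.2]]), (0.15, [[416.5, 223.6]]), (0.185, [[418.5, 207.7]]), (0.25, [[422.4, 176.7]]), (0.3, [[425.5, 151.2]])]
[[325.9, 277.5], [217.9, 270.5], [434.7, 284.6]]
```

```bash
python3 - <<'E'
from h import *
a=cv2.imread("pics/side1.png",0);b=cv2.imread("pics/side2.png",0)
for (x0,y0,x1,y1) in((404,185,432,226),(385,150,460,185),(405,150,432,222)):
    t=b[y0:y1,x0:x1];best=max(((cv2.minMaxLoc(cv2.matchTemplate(a,cv2.resize(t,None,fx=s,fy=s,interpolation=2),5))[1::2]+(s,)) for s in np.arange(.98,1.1,.005)),key=lambda r:r[0])
    v,loc,s=best; c=np.array([(x0+x1)/2,(y0+y1)/2]); d=np.array(loc)+s*np.array([x1-x0,y1-y0])/2-c
    print("patch",c,"moved",d,"scale",s,"score",round(v,3))
    for z in(-.04,-.02,0,.02,.04,.06,.08):
        # world point of the patch on the ray, horizontally at given height
        Z=.129+z; P=ray("side",c,Z); print("  z-TCPz",z,P.round(3),(proj("side",[P+[0,0,.0592]])[0]-c).round(1))
E
```

```text
patch [418.  205.5] moved [  2.72 -23.41] scale 0.98 score 0.695
  z-TCPz -0.04 [ 0.597 -0.149  0.089] [  2.9 -23. ]
  z-TCPz -0.02 [ 0.564 -0.163  0.109] [  3.  -23.9]
  z-TCPz 0 [ 0.53  -0.177  0.129] [  3.1 -24.9]
  z-TCPz 0.02 [ 0.497 -0.191  0.149] [  3.2 -25.9]
  z-TCPz 0.04 [ 0.464 -0.205  0.169] [  3.4 -27. ]
  z-TCPz 0.06 [ 0.431 -0.219  0.189] [  3.5 -28.3]
  z-TCPz 0.08 [ 0.397 -0.233  0.209] [  3.7 -29.6]
patch [422.5 167.5] moved [  4.4375 -32.2625] scale 0.985 score 0.774
  z-TCPz -0.04 [ 0.79  -0.067  0.089] [  2.6 -20.6]
  z-TCPz -0.02 [ 0.75  -0.084  0.109] [  2.7 -21.4]
  z-TCPz 0 [ 0.71  -0.101  0.129] [  2.8 -22.3]
  z-TCPz 0.02 [ 0.67  -0.118  0.149] [  2.9 -23.2]
  z-TCPz 0.04 [ 0.629 -0.135  0.169] [  3.  -24.2]
  z-TCPz 0.06 [ 0.589 -0.152  0.189] [  3.1 -25.3]
  z-TCPz 0.08 [ 0.549 -0.169  0.209] [  3.3 -26.6]
patch [418.5 186. ] moved [  3.9325 -33.18  ] scale 0.995 score 0.913
  z-TCPz -0.04 [ 0.686 -0.106  0.089] [  2.7 -21.8]
  z-TCPz -0.02 [ 0.65  -0.122  0.109] [  2.8 -22.7]
  z-TCPz 0 [ 0.613 -0.137  0.129] [  2.9 -23.6]
  z-TCPz 0.02 [ 0.577 -0.153  0.149] [  3.  -24.6]
  z-TCPz 0.04 [ 0.54  -0.168  0.169] [  3.1 -25.6]
  z-TCPz 0.06 [ 0.504 -0.184  0.189] [  3.3 -26.8]
  z-TCPz 0.08 [ 0.467 -0.199  0.209] [  3.4 -28.1]
```

```bash
python3 - <<'E'
import cv2,numpy as np
a=cv2.imread("pics/side0.png").astype(int);b=cv2.imread("pics/side2.png").astype(int)
d=np.abs(a-b).max(2)
for y in range(196,262,2): print(y,"".join(" .:#"[min(3,int(v)//22)] for v in d[y,390:445]))
E
```

```text
196         .::....:::.:.........:#:       ###:     .  .   
198                  . ..... .... :###    .###:       ..   
200              ..... .:.........####:   :###.      . ....
202        ..  .  . . .::..:::::::##:     ###:       ......
204                   .::::::::::.        ###:          ...
206                  ########:::##       .####          . .
208                  ############:       :##:          .   
210                  ############: .. .  ###:         .    
212                  ############:       ####            ..
214                . ... .:######.      :###.  .           
216                   .::::#::..########: .         .      
218      ...        ##. .:::::#:########.             .....
220       . ..      .....  ..:::########.   .        .   . 
222   .    ..  .    ........ .: ..   .##           .       
224      ..        .........:.  ........    ..             
226                .   .. ......    ........            .  
228                        .....     .........     .. .    
230 .                                   . .. .....   .   ..
232 .               
[... 155 characters left out ...]
    
238                                     .  .     ......    
240                                   .                .. .
242              .                                     ... 
244   .   .       . .      .                              .
246  ..  . ... ...   .....                   .             
248 .  ....  . .. .  .      .   .           ..             
250   .      ... .             .  .                        
252      .  . .  ..          .    .           .      .     
254   . .   ... . .             .         .              . 
256   .   .. .  . .                                        
258    .                                                   
260              ..               .
```

Emit:
step_arm(
  plan="0 0 0.2 0 0.3;0 0 0.2 0 0.3;0 0 0.2 0 0.3;0 0 0 0 0.3;0 0 0 0 0.3",
)

```text
time_s: 5.2
ee_pos: [0.4296, -0.2209, 0.0981]
eef_rot: [-2.309, -2.129, 0.0]
force: [-0.9, -0.1, -0.1]
grip_width: 0.346
finger_force: 0.0
```

```bash
cat > diff.py <<'E'
import cv2,numpy as np,sys
from bench import optics
n=sys.argv[1];x0,x1,y0,y1=map(int,sys.argv[3:7])
im=optics.get_image("side")[:,:,::-1];cv2.imwrite(f"pics/side{n}.png",im)
a=cv2.imread("pics/side0.png").astype(int);d=np.abs(a-im.astype(int)).max(2)
for y in range(y0,y1,2): print(y,"".join(" .:#"[min(3,int(v)//22)] for v in d[y,x0:x1]))
E
python3 diff.py 3 x 385 450 206 280;python3 d.py .429 -.221 .073 -.0816
```

```text
206 ##############################::.:#.      .###:         .. .  ...
208    :####################.:########:       :###.         . . ... .
210         :###############..:#######:    .  ###:         . ........
212              ::###. :#############:       ###:         .   ......
214                     .::.. .:######..     .###.  .       . .......
216                        .::::::. .########:.          . .   . .  .
218           ...       .##. .:::::::########.   .        ...... ....
220            . .. .    .....  ..::#########.   .       ..  ........
222       ..    .  ..    ......:. ..########:.      . . .    .   .  .
224            .        ........... :########. .....  .   .     . . .
226 .                   .. ..  ..... ########:: .         .   . ... .
228 .. .                ..   ...... .########:. ..   ......... . ..  
230  ..... .            :#:........ .######::: .. .....   .. ... ....
232 ...... .  .  .      .:##::. ... ####### ..  .....  . ..  ........
234 . .     .             .:###:..  .:####: ..   ........ . ..... . .
236                    .::::..:##:..     . ..   ..
[... 1022 characters left out ...]
   .            ...   ...                  .   
268                    .   ...          . .  .. .         .         .
270                    .. .  .    ..    .. .              ..         
272                     ......   .   .. ..  .      ..    .           
274                     .     .   ..      .            ..            
276                         . ..... . ..          . .. .  . .        
278                             . .. .             .... . .  . ..    
pos [ 0.4297 -0.2209  0.0984] az -0.08116945491511834 F [-0.8532  1.6311  0.5052] T [-0.0697  0.0182  0.0293] ff 0.0 w 0.3476557573981752 t 5.25
shift/50mm [-0.0023 -0.0141  0.5083] turn/5deg 0.0049336832507642005 tilt [-0.  0. -1.]
```

Emit:
step_arm(
  plan="0 0 0 0 1;0 0 0 0 1;0 0 0 0 1;0 0 0 0 1;0 0 0 0 1;0 0 0 0 1",
  squeeze=5,
)

```text
time_s: 5.85
ee_pos: [0.4296, -0.2209, 0.0984]
eef_rot: [2.31, 2.13, 0.0]
force: [-0.2, 0.6, -0.1]
grip_width: 0.005
finger_force: 0.0
```

```bash
python3 diff.py 4 x 385 450 206 280
```

```text
206 :#############################::.:########:              . . ....
208    :####################..#################            ..  . ..  
210         :################::###############:           .. . ... . 
212              ::###. :#####################              .  ....  
214                      .... .:#############:     ..       . ...  ..
216                       .   ::::. ........            .. .... .. . 
218            ..             .::::#:. .                    .... ....
220               ..         .. .:::::##:..              ..  . ..... 
222        .  . .  .         .... ..:.::#::  .        .      .  .. ..
224            .             ....... .:::::  .  ...        .    . . .
226 .                       .  ....... .::: ....     . .    .    .. .
228 .. .                    ............  . ......      . .....  ... 
230  . ...                  ........:.. ... .. .. .....   ..   . ....
232 .. ...... .             .:. ...........    ....... . . .. .... . 
234         .              .###:.. .... ...      .........      . . .
236                         ..:###..   ..       ..
[... 785 characters left out ...]
    
260 . .               ..                .                     .      
262              ..                   ..    .     . .      .         
264        ..                         ....   .              .  .  .  
266 . ..                              . .    ..   .                . 
268                    . .  ..          .     . .         .     .    
270                    .. ...     .. ..  ...  .                      
272                      .....   ..  .. .  ..       .    .           
274                     ..    ..    .     .      .                   
276                         .  ...    ..           ...     ..        
278                             .  ...             ..     .  .  .
```

```bash
python3 - <<'E'
import cv2
s=cv2.imread("pics/side4.png");cv2.imwrite("pics/c4.png",cv2.resize(s[120:290,360:480],None,fx=3.5,fy=3.5,interpolation=2))
E
```

```text
(no output)
```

View pics/c4.png

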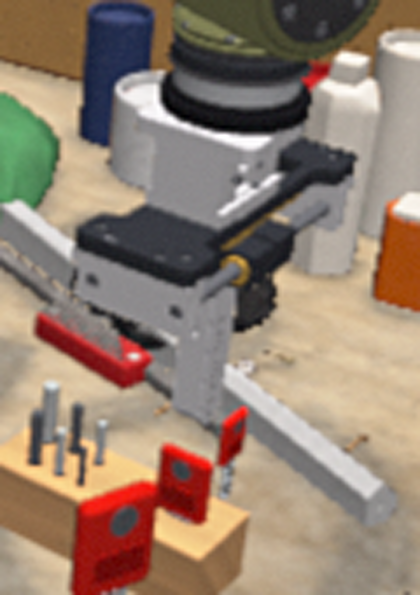

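```bash
python3 - <<'E'
from h import *
I={k:cv2.imread(f"pics/side{k}.png",0) for k in(1,2,3)}
for a,b,d,g,y0,y1 in((2,3,[.0,-.0004,-.0309],(0,14),110,226),(1,2,[0.0004,-.0004,-.0592],(-3,27),80,200)):
    m=np.zeros_like(I[a]);m[y0:y1,380:465]=255
    p=cv2.goodFeaturesToTrack(I[a],60,.02,4,mask=m)
    q,st,e=cv2.calcOpticalFlowPyrLK(I[a],I[b],p,(p+np.float32(g)),winSize=(13,13),flags=cv2.OPTFLOW_USE_INITIAL_FLOW)
    r,st2,e2=cv2.calcOpticalFlowPyrLK(I[b],I[a],q,q-np.float32(g),winSize=(13,13),flags=cv2.OPTFLOW_USE_INITIAL_FLOW)
    for u,v,w in zip(p[:,0],q[:,0],r[:,0]):
        if np.hypot(*(u-w))<.3 and abs(v-u)[1]>g[1]*.6:
            s=least_squares(lambda P:np.r_[proj("side",[P])[0]-u,proj("side",[P+d])[0]-v],[.45,-.22,.15]);
            if s.cost<.5: print(a,u,(v-u).round(2),s.x.round(3),round(s.cost,2))
E
```

```text
2 [441. 155.] [-1.91 15.71] [ 0.453 -0.241  0.29 ] 0.0
2 [432. 156.] [-2.13 16.27] [ 0.413 -0.24   0.302] 0.01
2 [430. 151.] [-2.21 16.61] [ 0.403 -0.239  0.315] 0.02
2 [438. 143.] [-2.26 17.09] [ 0.402 -0.252  0.333] 0.0
2 [424. 164.] [-1.99 16.33] [ 0.391 -0.237  0.294] 0.01
2 [444. 163.] [-1.91 15.43] [ 0.458 -0.247  0.274] 0.01
2 [454. 141.] [-1.67 14.41] [ 0.565 -0.222  0.276] 0.03
2 [383. 169.] [-1.38 15.93] [ 0.361 -0.175  0.278] 0.02
2 [426. 182.] [-1.96 15.99] [ 0.382 -0.248  0.267] 0.0
2 [451. 167.] [-2.07 15.24] [ 0.468 -0.257  0.266] 0.0
2 [449. 175.] [-2.01 15.05] [ 0.464 -0.258  0.251] 0.0
2 [429. 160.] [-2.02 16.26] [ 0.405 -0.239  0.297] 0.0
2 [462. 154.] [-2.52 14.87] [ 0.518 -0.257  0.274] 0.02
2 [457. 149.] [-2.02 14.58] [ 0.541 -0.238  0.271] 0.0
2 [423. 190.] [-1.85 16.01] [ 0.367 -0.251  0.259] 0.0
1 [444. 123.] [-3.98 31.81] [ 0.445 -0.241  0.353] 0.01
1 [409.  98.] [-3.13 33.84] [ 0.4   -0.192  0.398] 0.0
1 [436. 123.] [-4.13 32.82] [ 0.412 -0.24   0.362] 0.0
1 [442. 108.] [-4.25 34.6 ] [ 0.4   -0.252  0.393] 0.01
1 [453.  94.] [-4.41 34.81] [ 0.427 -0.257  0.411] 0.03
1 [428. 131.] [-3.86 32.87] [ 0.392 -0.236  0.353] 0.0
1 [432. 127.] [-3.91 32.77] [ 0.404 -0.237  0.357] 0.0
1 [448. 132.] [-3.77 30.84] [ 0.461 -0.245  0.332] 0.05
1 [446. 140.] [-4.07 30.81] [ 0.446 -0.249  0.323] 0.0
1 [442. 140.] [-4.05 31.24] [ 0.431 -0.247  0.327] 0.0
1 [414.  89.] [-3.43 34.35] [ 0.406 -0.197  0.412] 0.0
1 [427. 143.] [-3.45 32.43] [ 0.385 -0.24   0.335] 0.02
1 [411. 102.] [-3.16 33.93] [ 0.394 -0.199  0.394] 0.0
1 [444. 127.] [-3.89 31.69] [ 0.443 -0.243  0.347] 0.02
```

Optical triangulation shows the hand about 40 mm higher than the reported TCP pose implies. The fingers also closed on nothing at TCP z 0.098, which agrees. I'll reopen and go lower, watching the force.

Emit:
step_arm(
  plan="0 0 0 0 0.3;0 0 0 0 0.3;0 0 0 0 0.3;0 0 0 0 0.3;0 0 0.2 0 0.3;0 0 0.2 0 0.3;0 0 0.2 0 0.3;0 0 0 0 0.3",
)

```text
time_s: 6.7
ee_pos: [0.4288, -0.2204, 0.0665]
eef_rot: [-2.308, -2.128, 0.001]
force: [-0.1, 0.1, 0.2]
grip_width: 0.348
finger_force: 0.0
```

```bash
python3 diff.py 5 x 385 450 226 276;python3 d.py .429 -.221 .041 -.0816
```

```text
226 .       .########:... .:  .......########:: ..     .  . ..  .....
228 ....        .:######..  ....... .#######:: ....  ........... ....
230 ......           ..###:........ :######..: .........  .. ........
232 ......... .. .     ..:##:..   ..######: .   .....................
234   .  .. .          ....:###:.  :######.....  .......... .........
236      ..    .        ::::..:### ####### ..   .    .......... .. . 
238         .          .... ....##..:##### .:.  .     .........   . .
240    ...                    .....#..::##.##:.          ........    
242           .   . ............ .###:... ###.              ... .... 
244       ...... .. . .::........:#######.###                 .......
246 ..   ............ .::::::::..########:##:     .             .....
248 ...  ........ ... ::.#######:   #####:#:     ...              ...
250 ..   . . .. ..... ::.########.  .    ..     . .. .               
252  .  . ...... .... .::#######:...   .       .....     .           
254 .................  ::#######:    . . .        .   .    .. .      
256  .... .............. .:#####:       .         
[... 193 characters left out ...]
     .. ...    ....   .  ..    ...  
264        ..                         ...... .. .    ....  .   .    .
266 . ..                ..            ..........  .    . ... .  .... 
268                    .  . ..       . .... .....    .    ..  .      
270                    .. .. . . ... .. . ..  .   . .      .   ..    
272                     ...........  ........       .    .  .        
274                    .... ..... ..   ....      .....  .    ..      
pos [ 0.4292 -0.2206  0.0674] az -0.0811412712296256 F [-0.1636 -0.2315 -0.1443] T [-0.0157  0.1133  0.0015] ff 0.0 w 0.34883638068238293 t 6.75
shift/50mm [-0.0086 -0.0026  0.5283] turn/5deg 0.005256644496735898 tilt [-0.0016  0.001  -1.    ]
```

Emit:
step_arm(
  plan="0.08 0 0.1 0 0.3;0 0 0.15 0 0.3;0 0 0.15 0 0.3;0 0 0.14 0 0.3;0 0 0 0 0.3;0 0 0 0 0.3",
)

```text
time_s: 7.35
ee_pos: [0.4299, -0.2169, 0.0412]
eef_rot: [-2.31, -2.129, 0.0]
force: [0.1, -0.1, -0.2]
grip_width: 0.351
finger_force: 0.0
```

Emit:
step_arm(
  plan="0 0 0 0 1;0 0 0 0 1;0 0 0 0 1;0 0 0 0 1;0 0 0 0 1;0 0 0 0 1",
  squeeze=5,
)

```text
time_s: 7.95
ee_pos: [0.4303, -0.217, 0.0415]
eef_rot: [2.309, 2.129, 0.0]
force: [3.1, -0.1, -0.8]
grip_width: 0.1
finger_force: 5.0
```

```bash
python3 diff.py 6 x 385 450 236 276;python3 d.py .429 -.221 .041 -.0816
```

```text
236 .      .         ..##::::::###. .# ..      ...  ......... .......
238 .  ...     .     .... . ....###:.:      ..  ..   ...........  ...
240    ...          ..       . .... . ::.  . ..          .........   
242             ....    ....:...   :# ##.                  ......... 
244 .     ............. ...........##....                     .......
246 ..   .............. .::::.:...:##.           ..             .....
248 ...  ...............:#######::###:.          ... .             ..
250 ..  ....  ........ ..#########:::::         .... . .             
252  .  .............. .:#########:.. .:.     .... ....  ..          
254  ................. .##########:.::.#..     .. .. ... . .. .      
256 .. .. ............ :##########.  ..:.     . .. .. ... . ..  .    
258 ...  .. ..  .      :##########     ..     ......   . . . .   . . 
260 ...  ..          ..:##########    . .     ..  . ..   ... .... . .
262              .. .   .:#######:.   :... ... . ....   . .  .. ...  
264        ...              .:###... .:.........    ... .  ..  .. ...
266 . ....                .. .     . ...... ... . .  .   .. .. ..... 
268 .                  . .. .  ...  .:...........    ..  ...   ......
270                    .. ......      . ... ....    . ..  ..    .    
272                     ....... .... ........      .. .  .  ...     .
274          .         ... ........... ....      ..........  ..      
pos [ 0.4303 -0.217   0.0415] az -0.0811559946601331 F [ 2.9362  0.044  -0.4235] T [-0.128  -0.7518  0.0579] ff 4.993028528988361 w 0.09564773466554413 t 8.0
shift/50mm [-0.0816 -0.0193  0.011 ] turn/5deg 0.005087926411129128 tilt [ 0.0008 -0.0004 -1.    ]
```

The key is gripped, with an opening of about 9 mm. I'll firm the grip and lift straight out.

Emit:
step_arm(
  plan="0 0 0 0 1;0 0 0 0 1;0 0 -0.1 0 1;0 0 -0.2 0 1;0 0 -0.2 0 1;0 0 -0.2 0 1;0 0 -0.2 0 1;0 0 -0.4 0 1;0 0 -0.4 0 1;0 0 -0.4 0 1;0 0 -0.2 0 1;0 0 0 -0.43 1;0 0 0 -0.43 1;0 0 0 -0.43 1;0 0 0 -0.42 1;0 0 0 0 1",
  squeeze=40,
)

```text
time_s: 9.6
ee_pos: [0.4296, -0.2168, 0.1559]
eef_rot: [-2.143, -2.295, 0.001]
force: [0.2, 0.8, -0.4]
grip_width: 0.093
finger_force: 40.0
```

```bash
python3 d.py .4813 .2515 .157 .067; python3 diff.py 7 x 385 450 150 280 | tail -40
```

```text
pos [ 0.4296 -0.2168  0.1559] az 0.06863408860124162 F [ 0.2002  0.7778 -0.4467] T [-0.0772  0.0778  0.0027] ff 39.993175864219666 w 0.09263988999523914 t 9.6
shift/50mm [ 9.2726  1.6748 -0.0184] turn/5deg 0.018725276040316166 tilt [-0.0012  0.0005 -1.    ]
200                           ...........:####.                      
202                          .....:::::: ######                      
204                          .::::::::.#######:                      
206                         ######:::##########                      
208                         ###################                      
210                         #################:                       
212                         :#################                       
214                       ..###:..:##########:                       
216                         #################                        
218                             :###########.                        
220                             ::::########                         
222                            .. ##### ..                           
22
[... 1226 characters left out ...]
#:                             
260                    :###############.                             
262                    .###############.                             
264        .           .###############.                             
266   .                  ...:#########:                              
268                         ...  #####:                              
270                               ....                               
272                                                                  
274                                                                  
276                                                                  
278                                  .
```

Emit:
step_arm(
  plan="0.464 0.084 0 0 1;0.464 0.084 0 0 1;0.464 0.084 0 0 1;0.464 0.084 0 0 1;0.464 0.084 0 0 1;0.464 0.084 0 0 1;0.464 0.084 0 0 1;0.464 0.084 0 0 1;0.464 0.084 0 0 1;0.464 0.084 0 0 1;0.464 0.084 0 0 1;0.464 0.084 0 0 1;0.464 0.084 0 0 1;0.464 0.084 0 0 1;0.464 0.084 0 0 1;0.464 0.084 0 0 1;0.464 0.084 0 0 1;0.464 0.084 0 0 1;0.464 0.083 0 0 1;0.456 0.083 0 0 1",
)

```text
time_s: 11.65
ee_pos: [0.482, 0.2522, 0.156]
eef_rot: [-2.146, -2.294, 0.001]
force: [0.2, 0.7, -0.2]
grip_width: 0.097
finger_force: 40.0
```

Emit:
step_arm(
  plan="0 0 0 0 1;0 0 0 0 1;0 0 0 0 1",
)

```text
time_s: 11.95
ee_pos: [0.482, 0.2505, 0.1562]
eef_rot: [-2.146, -2.295, 0.001]
force: [0.5, -0.1, 0.3]
grip_width: 0.097
finger_force: 40.0
```

```bash
python3 d.py .4813 .2515 .157 .067; python3 - <<'E'
from h import *
o=[]
for n,x,y in(("side",205,105),("top",190,145)):
    im=optics.get_image(n)[:,:,::-1];cv2.imwrite(f"pics/{n}8.png",im);o.append(cv2.resize(im[y:y+100,x:x+100],(400,400),interpolation=2))
cv2.imwrite("pics/c8.png",np.hstack(o))
t=.1145;c=np.array([.480,.2475,0])
print(proj("side",[c+[0,0,z+t] for z in(.089,.045,.007)]),proj("side",[c+[0,0,.092]]))
E
```

```text
pos [0.482  0.2505 0.1562] az 0.0671508183883077 F [ 0.479  -0.1191  0.3036] T [-0.0581  0.048   0.0029] ff 39.99345302581787 w 0.09680791062520498 t 11.95
shift/50mm [ 0.0208 -0.0134 -0.016 ] turn/5deg 0.0017282514245993102 tilt [-0.0004 -0.0004 -1.    ]
[[251.95052207 134.1242493 ]
 [253.03047587 151.04631532]
 [253.93203443 165.17306187]] [[254.61292807 175.84215463]]
```

View pics/c8.png

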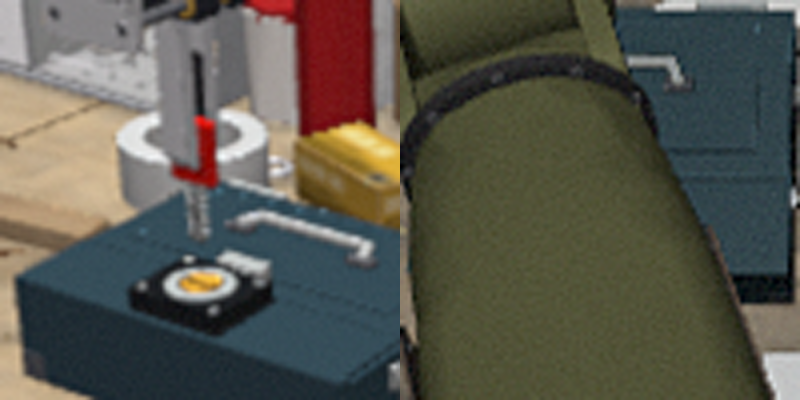

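The side view shows the blade tip at about (254.3,165) over the brass face at (255,175). The key heights match predictions to under 1 px. I'll nudge +2 mm in y, lower to about 8 mm above the mouth and measure numerically.

Emit:
step_arm(
  plan="0.04 0 0.1 0 1;0 0 0.15 0 1;0 0 0.15 0 1;0 0 0 0 1;0 0 0 0 1",
)

```text
time_s: 12.55
ee_pos: [0.4819, 0.2533, 0.1361]
eef_rot: [-2.144, -2.296, 0.001]
force: [0.8, -0.5, 0.5]
grip_width: 0.093
finger_force: 40.0
```

```bash
python3 d.py .482 .2525 .157 .067; python3 - <<'E'
from h import *
im=optics.get_image("side")[:,:,::-1];cv2.imwrite("pics/side9.png",im)
a=cv2.imread("pics/side0.png").astype(int);b=im.astype(int);d=np.abs(a-b).max(2)
for y in range(142,184): print(y,"".join(" .:#"[min(3,int(v)//22)] for v in d[y,238:272]),"".join("y" if (p[2]>150 and p[2]-p[0]>60) else ("w" if p.min()>120 else ".") for p in a[y,238:272]))
s=monitor.state()["ee_pos"][2]+.0035
for c in((.481,.2485),(.480,.2475)): print(proj("side",[(*c,s+z) for z in(0,-.019,-.038)]).round(1).tolist(),proj("side",[(*c,.092)]))
E
```

```text
pos [0.4819 0.2533 0.1361] az 0.06809596370488791 F [ 0.8254 -0.4936  0.5458] T [-0.0776  0.1082 -0.0337] ff 39.99354064464569 w 0.09300896304408279 t 12.55
shift/50mm [-0.0157  0.0007 -0.4185] turn/5deg 0.012558818957919627 tilt [-0.0005 -0.0002 -1.    ]
142        ..      :###::              wwwwwwwwwwwwwwwwwwwwwwwwwwwwwwwww.
143        ##############:             wwwwwwwwwwwwwwwwwwwwwwwwwwwwwww...
144       .##############:             wwwwwwwwwwwwwwwwwwwwwwwwwwwwwwww..
145       .:#############.             wwwwwwwwwwwwwwwwwwwwwwwwwwwwwww...
146        .....::#######              wwwwwwwwwwwwwwwwwwwwwwwwwwwwwww...
147              ..:#####.             wwwwwwwwwwwwwwwwwwwwwwwwwwwwwww...
148              ..:#####.             .wwwwwwwwwwwwwwwwwwwwwwwwwwwwww...
149               .:#####              wwwwwwwwwwwwwwwwwww..wwwwwwwww....
150               ..####:              .wwwwwwwwwwwwwwww.......wwwwwww...
151          ..    .:###:              .wwwwwwwwwwwww...........wwwwwwww.
152          .:.  .::###:              .wwwwwwwwww..................wwwww
153          .:...:::###:     
[... 1721 characters left out ...]
wwyyyyyyyyyywwww........
177                                    ........wwwwwyyyyyyy.wwww.........
178                                    .........wwwwwwwwwwwwwww..........
179                                    ...........wwwwwwwwww.............
180                                    ..................................
181                                    ..................................
182                                    ....................w.............
183                                    ..................................
[[253.5, 158.2], [253.9, 165.2], [254.4, 172.0]] [[254.59036176 175.59521525]]
[[253.5, 158.4], [253.9, 165.4], [254.4, 172.3]] [[254.61292807 175.84215463]]
```

Emit:
step_arm(
  plan="-0.02 0 0.06 0 1;0 0 0.06 0 1;0 0 0.04 0 1;0 0 0.04 0 1;0 0 0.04 0 1;0 0 0 0 1",
)

```text
time_s: 13.2
ee_pos: [0.482, 0.2523, 0.124]
eef_rot: [-2.144, -2.296, 0.001]
force: [0.4, 0.6, -0.3]
grip_width: 0.094
finger_force: 40.0
```

```bash
python3 d.py .482 .2525 .157 .067
```

```text
pos [0.482  0.2523 0.124 ] az 0.06812274608728838 F [ 0.4213  0.5765 -0.3434] T [-0.1008  0.0616  0.0184] ff 39.99347448348999 w 0.09393689478077889 t 13.2
shift/50mm [ 0.0039  0.0009 -0.6591] turn/5deg 0.012865722453290165 tilt [-0.0004 -0.0002 -1.    ]
```

Emit:
step_arm(
  plan="0 0 0.04 0 1;0 0 0.04 0 1;0 0 0 0 1",
)

```text
time_s: 13.5
ee_pos: [0.482, 0.2523, 0.1201]
eef_rot: [-2.144, -2.296, 0.001]
force: [0.6, -0.4, -1.1]
grip_width: 0.092
finger_force: 40.0
```

Emit:
step_arm(
  plan="0 0 0.04 0 1;0 0 0.02 0 1;0 0 0 0 1",
)

```text
time_s: 13.8
ee_pos: [0.482, 0.2523, 0.1172]
eef_rot: [-2.144, -2.296, 0.0]
force: [-0.5, 0.6, 0.1]
grip_width: 0.096
finger_force: 40.0
```

The tip has passed the face without contact, so it is in the keyway. I'll continue towards the first wafer.

Emit:
step_arm(
  plan="0 0 0.04 0 1;0 0 0.04 0 1;0 0 0.04 0 1;0 0 0 0 1",
)

```text
time_s: 14.2
ee_pos: [0.4819, 0.2523, 0.111]
eef_rot: [-2.144, -2.296, 0.001]
force: [0.7, 0.1, -0.7]
grip_width: 0.095
finger_force: 40.0
```

Emit:
step_arm(
  plan="0 0 0.03 0 1;0 0 0.03 0 1;0 0 0 0 1",
)

```text
time_s: 14.5
ee_pos: [0.482, 0.2523, 0.1081]
eef_rot: [-2.144, -2.296, 0.0]
force: [-0.3, -1.3, -0.6]
grip_width: 0.091
finger_force: 40.0
```

Emit:
step_arm(
  plan="0 0 0.02 0 1;0 0 0.02 0 1;0 0 0 0 1",
)

```text
time_s: 14.8
ee_pos: [0.4822, 0.2524, 0.1067]
eef_rot: [2.144, 2.296, 0.001]
force: [-0.4, 0.6, 3.6]
grip_width: 0.094
finger_force: 40.0
```

The first wafer is met right where expected, at 3.6 N. I'll rock clockwise in small turns and watch the side forces.

Emit:
step_arm(
  plan="0 0 0 0.5 1;0 0 0 0.5 1;0 0 0 0.5 1;0 0 0 0.5 1;0 0 0 0 1",
)

```text
time_s: 15.3
ee_pos: [0.4823, 0.2524, 0.1066]
eef_rot: [2.337, 2.099, 0.001]
force: [1.3, -0.4, 2.3]
grip_width: 0.092
finger_force: 40.0
```

```bash
python3 d.py .482 .2525 .157 .067
```

```text
pos [0.4823 0.2524 0.1066] az -0.10717855839995992 F [ 1.3124 -0.4446  2.2904] T [-0.0174 -0.1876 -0.0197] ff 39.992347955703735 w 0.09194050359701507 t 15.3
shift/50mm [ 0.0017 -0.0061 -1.0078] turn/5deg -1.9959392555981275 tilt [ 0.0008  0.0003 -1.    ]
```

Emit:
step_arm(
  plan="0 0 0.01 0.5 1;0 0 0 0.5 1;0 0 0 0.5 1;0 0 0 0 1",
)

```text
time_s: 15.7
ee_pos: [0.4825, 0.2524, 0.106]
eef_rot: [2.468, 1.943, 0.002]
force: [3.0, 0.4, 0.9]
grip_width: 0.095
finger_force: 40.0
```

Emit:
step_arm(
  plan="0 0 0.01 0.3 1;0 0 0 0.3 1;0 0 0 0 1;0 0 0 0 1",
)

```text
time_s: 16.1
ee_pos: [0.4824, 0.2524, 0.1055]
eef_rot: [2.518, 1.878, 0.001]
force: [5.7, 0.0, 2.4]
grip_width: 0.092
finger_force: 40.0
```

Emit:
step_arm(
  plan="0 0 0 0.3 1;0 0 0 0.3 1;0 0 0 0 1;0 0 0 0 1",
)

```text
time_s: 16.5
ee_pos: [0.4825, 0.2523, 0.1055]
eef_rot: [2.566, 1.811, 0.002]
force: [5.8, -0.8, 1.8]
grip_width: 0.092
finger_force: 40.0
```

```bash
python3 d.py .482 .2525 .157 .067
```

```text
pos [0.4825 0.2523 0.1055] az -0.3415121161128647 F [ 5.7556 -0.7915  1.8204] T [-0.1737 -1.2871  0.1029] ff 39.983872175216675 w 0.0917090086458477 t 16.5
shift/50mm [ 0.0005 -0.0095 -1.0294] turn/5deg -4.681204026645076 tilt [ 0.0011  0.0001 -1.    ]
```

Emit:
step_arm(
  plan="0.007 0.018 0 0 1;0 0 0.02 0 1;0 0 0.02 0 1;0 0 0 0 1",
)

```text
time_s: 16.9
ee_pos: [0.4828, 0.2523, 0.103]
eef_rot: [-2.567, -1.811, 0.001]
force: [0.9, 0.4, -0.2]
grip_width: 0.091
finger_force: 40.0
```

The first wafer is passed, at z 0.103 with no force. On to the second, expected at about z 0.097.

Emit:
step_arm(
  plan="0 0 0.03 0 1;0 0 0.03 0 1;0 0 0 0 1",
)

```text
time_s: 17.2
ee_pos: [0.4828, 0.2524, 0.1]
eef_rot: [-2.567, -1.811, 0.001]
force: [0.3, 0.6, -1.4]
grip_width: 0.092
finger_force: 40.0
```

Emit:
step_arm(
  plan="0 0 0.03 0 1;0 0 0.03 0 1;0 0 0 0 1",
)

```text
time_s: 17.5
ee_pos: [0.4829, 0.2524, 0.0973]
eef_rot: [-2.567, -1.811, 0.0]
force: [-1.1, 0.0, 3.1]
grip_width: 0.093
finger_force: 40.0
```

```bash
python3 d.py .482 .2525 .157 .067
```

```text
pos [0.4829 0.2524 0.0973] az -0.3420003145653004 F [-1.0667  0.0036  3.1099] T [0.0074 0.4059 0.057 ] ff 39.99855101108551 w 0.09292223688588565 t 17.5
shift/50mm [-0.004  -0.0178 -1.1939] turn/5deg -4.686798368822953 tilt [-0.0003 -0.     -1.    ]
```

Emit:
step_arm(
  plan="0 0 0 -0.5 1;0 0 0 -0.5 1;0 0 0 -0.5 1;0 0 0 -0.5 1;0 0 0 -0.5 1;0 0 0 -0.5 1;0 0 0 -0.5 1;0 0 0 -0.5 1;0 0 0 0 1",
)

```text
time_s: 18.4
ee_pos: [0.4826, 0.2524, 0.0972]
eef_rot: [-2.212, -2.229, 0.001]
force: [-2.8, 0.1, 3.0]
grip_width: 0.093
finger_force: 40.0
```

Emit:
step_arm(
  plan="0 0 0 -0.5 1;0 0 0 -0.5 1;0 0 0 -0.5 1;0 0 0 -0.5 1;0 0 0 0 1;0 0 0 0 1",
)

```text
time_s: 19.0
ee_pos: [0.4823, 0.2523, 0.097]
eef_rot: [-2.012, -2.411, 0.002]
force: [-5.1, 0.1, 2.7]
grip_width: 0.093
finger_force: 40.0
```

```bash
python3 d.py .482 .2525 .157 .067
```

```text
pos [0.4823 0.2523 0.097 ] az 0.18007114827365198 F [-5.1171  0.0817  2.6938] T [-0.0465  1.2924 -0.071 ] ff 40.00539422035217 w 0.09278687961613281 t 19.0
shift/50mm [ 0.0049 -0.0083 -1.2   ] turn/5deg 1.2956999161556406 tilt [-0.0017 -0.0004 -1.    ]
```

Emit:
step_arm(
  plan="0.004 -0.02 0 -0.3 1;0 0 0.01 -0.3 1;0 0 0 -0.3 1;0 0 0 0 1;0 0 0 0 1",
)

```text
time_s: 19.5
ee_pos: [0.482, 0.2524, 0.0968]
eef_rot: [-1.915, -2.49, 0.0]
force: [-3.7, -0.8, 0.5]
grip_width: 0.093
finger_force: 40.0
```

Emit:
step_arm(
  plan="0 0 0.01 -0.2 1;0 0 0.01 -0.1 1;0 0 0 0 1;0 0 0 0 1",
)

```text
time_s: 19.9
ee_pos: [0.4819, 0.2524, 0.0958]
eef_rot: [-1.882, -2.515, 0.0]
force: [-3.2, -0.5, 2.2]
grip_width: 0.092
finger_force: 40.0
```

```bash
python3 d.py .482 .2525 .157 .067
```

```text
pos [0.4819 0.2524 0.0958] az 0.28621058441538594 F [-3.1783 -0.4528  2.1799] T [-0.1643  0.7954 -0.0409] ff 40.00190198421478 w 0.0915421954689798 t 19.9
shift/50mm [ 0.002   0.0015 -1.2242] turn/5deg 2.5119682623195745 tilt [-0.0002 -0.     -1.    ]
```

Sinking a little at 0.22 rad anticlockwise, so I'll ease down gently.

Emit:
step_arm(
  plan="0.003 -0.014 0.01 0 1;0 0 0.02 0 1;0 0 0.02 0 1;0 0 0 0 1",
)

```text
time_s: 20.3
ee_pos: [0.4817, 0.2524, 0.0934]
eef_rot: [1.882, 2.515, 0.002]
force: [1.8, 0.9, 1.2]
grip_width: 0.092
finger_force: 40.0
```

Emit:
step_arm(
  plan="0 0 0.03 0 1;0 0 0.03 0 1;0 0 0 0 1",
)

```text
time_s: 20.6
ee_pos: [0.4816, 0.2524, 0.0902]
eef_rot: [1.882, 2.515, 0.001]
force: [5.2, 0.8, -1.1]
grip_width: 0.094
finger_force: 40.0
```

Emit:
step_arm(
  plan="0 0 0.02 0 1;0 0 0.02 0 1;0 0 0.02 0 1;0 0 0 0 1",
)

```text
time_s: 21.0
ee_pos: [0.4817, 0.2524, 0.0883]
eef_rot: [1.881, 2.515, 0.002]
force: [2.4, -0.7, 11.2]
grip_width: 0.094
finger_force: 40.0
```

The key is fully home: z 0.0883, at the predicted seating height, with 11 N reaction. Now I'll ease the push and turn clockwise, following the small grip offset.

Emit:
step_arm(
  plan="0 0.003 -0.008 0.5 1;0 0.003 0 1 1;0 0.003 0 1 1;0 0.003 0 1 1;0 0.003 0 1 1;0 0.003 0 1 1;0 0.003 0 1 1;0 0.003 0 1 1;0 0 0 0 1",
  squeeze=50,
)

```text
time_s: 21.9
ee_pos: [0.4828, 0.2523, 0.0883]
eef_rot: [2.593, 1.773, 0.001]
force: [3.2, -0.5, 7.7]
grip_width: 0.093
finger_force: 50.0
```

```bash
python3 d.py .482 .2525 .0882 -1.45
```

```text
pos [0.4828 0.2523 0.0883] az -0.3711780086267625 F [ 3.2424 -0.5161  7.7141] T [-0.1628 -0.5917  0.1122] ff 49.998064041137695 w 0.09324200388044028 t 21.9
shift/50mm [-0.0024 -0.0153  0.0018] turn/5deg 12.362389390317084 tilt [ 0.0009  0.0001 -1.    ]
```

Emit:
step_arm(
  plan="0 0.004 0 1 1;0 0.003 0 1 1;0 0.003 0 1 1;0 0.003 0 1 1;0 0.003 0 1 1;0 0.003 0 1 1;0 0 0 0 1",
)

```text
time_s: 22.6
ee_pos: [0.4835, 0.2518, 0.0883]
eef_rot: [2.964, 1.042, 0.001]
force: [3.4, -0.6, 7.7]
grip_width: 0.092
finger_force: 50.0
```

Emit:
step_arm(
  plan="0 0.003 0 1 1;0 0.003 0 1 1;0 0.003 0 1 1;0 0.003 0 1 1;0 0 0 0 1",
)

```text
time_s: 23.1
ee_pos: [0.4838, 0.2513, 0.0883]
eef_rot: [3.099, 0.512, 0.001]
force: [2.5, -0.3, 8.7]
grip_width: 0.093
finger_force: 50.0
```

```bash
python3 d.py .482 .2525 .0882 -1.45
```

```text
pos [0.4838 0.2513 0.0883] az -1.2436574552230042 F [ 2.5313 -0.3432  8.6532] T [-0.2172 -0.4328  0.1665] ff 50.01225471496582 w 0.09336740904783693 t 23.1
shift/50mm [-0.027  -0.0347  0.0023] turn/5deg 2.364511389942213 tilt [ 0.0008 -0.     -1.    ]
```

Emit:
step_arm(
  plan="0 0.003 0 0.6 1;0 0.003 0 0.6 1;0 0.001 0 0.6 1;0 0 0 0 1",
)

```text
time_s: 23.5
ee_pos: [0.4839, 0.251, 0.0883]
eef_rot: [-3.13, -0.269, -0.001]
force: [2.6, -0.0, 8.3]
grip_width: 0.09
finger_force: 50.0
```

```bash
python3 d.py .482 .2525 .0882 -1.45
```

```text
pos [0.4839 0.251  0.0883] az -1.3994336116721329 F [ 2.621  -0.0062  8.2828] T [-0.0641 -0.3588  0.2114] ff 50.01744568347931 w 0.09015303983187432 t 23.5
shift/50mm [-0.0322 -0.0353  0.0023] turn/5deg 0.5794481272812744 tilt [ 0.0008  0.0001 -1.    ]
```

Emit:
step_arm(
  plan="0 0.001 0 0.3 1;0 0.001 0 0.3 1;0 0 0 0 1;0 0 0 0 1",
)

```text
time_s: 23.9
ee_pos: [0.4839, 0.2509, 0.0883]
eef_rot: [-3.136, -0.19, -0.001]
force: [2.8, -1.0, 7.6]
grip_width: 0.092
finger_force: 50.0
```

```bash
python3 d.py .482 .2525 .0882 -1.45
```

```text
pos [0.4839 0.2509 0.0883] az -1.4499589969585196 F [ 2.8294 -1.02    7.6412] T [-0.0464 -0.4259  0.2239] ff 50.019516348838806 w 0.09242599785389746 t 23.9
shift/50mm [-0.0343 -0.0358  0.0019] turn/5deg 0.00046986024480487906 tilt [ 0.0008  0.0001 -1.    ]
```

Emit:
step_arm(
  plan="0 0.001 0 0.3 1;0 0 0 0.3 1;0 0 0 0 1;0 0 0 0 1",
)

```text
time_s: 24.3
ee_pos: [0.4839, 0.2509, 0.0883]
eef_rot: [3.14, 0.108, 0.001]
force: [1.6, -1.3, 6.8]
grip_width: 0.091
finger_force: 50.0
```

```bash
python3 d.py .482 .2525 .0882 -1.5
```

```text
pos [0.4839 0.2509 0.0883] az -1.5022391564691535 F [ 1.551  -1.2976  6.8474] T [-0.1137 -0.4508  0.2415] ff 50.02069652080536 w 0.09059808308315177 t 24.3
shift/50mm [-0.0359 -0.0354  0.0018] turn/5deg -0.025658843070382333 tilt [ 0.0008 -0.     -1.    ]
```

Emit:
step_arm(
  plan="0 0 0 0.3 1;0 0 0 0 1;0 0 0 0 1",
)

```text
time_s: 24.6
ee_pos: [0.4839, 0.2508, 0.0883]
eef_rot: [3.141, 0.067, 0.001]
force: [3.4, -0.8, 8.0]
grip_width: 0.094
finger_force: 50.0
```

```bash
python3 d.py .482 .2525 .0882 -1.5
```

```text
pos [0.4839 0.2508 0.0883] az -1.5284289486360425 F [ 3.4349 -0.7819  8.0068] T [-0.2041 -0.3699  0.2779] ff 50.02135992050171 w 0.09374117907519842 t 24.6
shift/50mm [-0.037  -0.0351  0.0024] turn/5deg -0.32577175456788676 tilt [ 0.0008 -0.     -1.    ]
```

Emit:
step_arm(
  plan="0 0 0 0.3 1;0 0 0 0 1;0 0 0 0 1",
)

```text
time_s: 24.9
ee_pos: [0.4839, 0.2508, 0.0883]
eef_rot: [3.141, 0.025, 0.001]
force: [1.7, -1.5, 9.1]
grip_width: 0.093
finger_force: 50.0
```

```bash
python3 d.py .482 .2525 .0882 -1.5
```

```text
pos [0.4839 0.2508 0.0883] az -1.5545705444335243 F [ 1.7437 -1.4765  9.1178] T [-0.2505 -0.3853  0.3533] ff 50.03334581851959 w 0.09311501346358739 t 24.9
shift/50mm [-0.0381 -0.0348  0.0022] turn/5deg -0.6253323763544137 tilt [ 0.0008 -0.0001 -1.    ]
```

Emit:
step_arm(
  plan="0 0 0 0.3 1;0 0 0 0 1;0 0 0 0 1",
)

```text
time_s: 25.2
ee_pos: [0.4839, 0.2508, 0.0883]
eef_rot: [3.141, -0.015, 0.001]
force: [2.3, -1.8, 8.3]
grip_width: 0.094
finger_force: 50.1
```

```bash
python3 d.py .482 .2525 .0882 -1.5
```

```text
pos [0.4839 0.2508 0.0883] az -1.580515463282403 F [ 2.2657 -1.7763  8.2625] T [-0.3258 -0.3366  0.4174] ff 50.08285939693451 w 0.0944045597711955 t 25.2
shift/50mm [-0.038  -0.0344  0.0016] turn/5deg -0.9226392463244476 tilt [ 0.0007 -0.0003 -1.    ]
```

The torque has risen sharply, from 0.24 to 0.42 Nm within a few degrees past 1.57 rad, so the plug is at its stop and still gripped. One last look, then I hand in.

```bash
python3 - <<'E'
from h import *
im=optics.get_image("side")[:,:,::-1];cv2.imwrite("pics/c10.png",cv2.resize(im[120:210,200:320],None,fx=5,fy=5,interpolation=2))
E
```

```text
(no output)
```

View pics/c10.png

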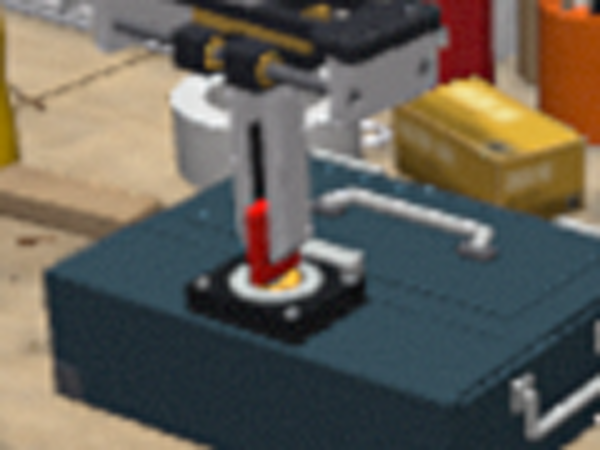

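The picture shows the bow seated on the brass face at crop (270,275), turned a quarter and gripped, with no blade visible.

```bash
python3 -c "
from bench import manip
print(manip.job_done())"
```

```text
the job is handed in; nothing more can be done
None
```

The key is fully home in the strongbox lock, turned clockwise to the stop and still gripped there. From the plug's travel the bolt should be drawn about 15 mm, though I couldn't see it directly, and the job is handed in.

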